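Moisture check of the glued patches in a cupboard door

ROBOT

A 7-joint arm with a two-finger parallel gripper is mounted at the origin on the work surface. World frame = base frame: x ahead of the robot, y to its left, z up, the work surface at z = 0. Lengths are in mm, angles in rad, forces in N, time in s.
With the tool pointing down it reaches from about 425 to 800 mm from the base axis. Payload 8.3 kg.
Tool frame: the origin (TCP) lies at the very end of the fingers, on their centre line; the grasp point (between the pads) lies 19 mm behind it; x points along the fingers, y is the direction in which the jaws open and shut, and the axes are right-handed (so a half turn about x gives the same grasp; the last joint's range is limited). The gripper opens to 85 mm and grips with 20 to 120 N. Pads are 22 mm wide; open, the fingers measure 114 mm over their backs; the gripper's body (76 mm by 85 mm) begins 54 mm behind the grasp point. The pads swing forward as they close: fully open they stand 13 mm farther back than shut.
Start: joints at [-1.367, 0.383, 0.016, 1.37, -0.006, 1.388, -0.046], TCP at [164.727, 602.883, 231.279] pointing down, gripper open.
Joint ranges: [-2.95, 2.95], [-0.25, 2.06], [-1.52, 1.56], [0.18, 2.33], [-1.44, 4.58], [0.02, 2.06], [-3.01, 3.01]. Speed limits (rad/s): [2.39, 2.39, 3.01, 3.01, 3.14, 3.14, 3.14].

INTERFACE

Orientations are given as a rotation vector (axis times angle).
In Python, from station import robot, vision gives the robot as it stands. The module is installed in compiled form; this text tells all that it offers.
- The arm moves only by the shell command python3 -m creep 'ROWS' [OPENING] [FORCE]. ROWS is JSON, a list of rows, each an object with "slide": the shift along the world's x, y, z scaled (see below), a list of three; "angular": the turn, a rotation vector about the world's x, y, z scaled (see below), a list of three. In form: [{"slide": [tx, ty, tz], "angular": [wx, wy, wz]}, ...]. A call has 1 to 5 rows; each row shifts and turns the commanded pose from where the row before left it; what a row does not reach is not made up. The controller multiplies each number of a shift by 0.025 m and each number of a turn by 0.12 rad. A row lasts 1/10 s, in which the tool goes at most 50 mm and 8.59 degrees, less where a joint would pass 70% of its speed; a pose out of reach is approached as far as the arm can. A call with a number of a shift or a turn outside -1 to 1 is refused whole. A call with a gripper value outside its range is refused whole. OPENING is the opening, from 0 (shut) to 1 (fully open), set as the call begins (- or left out, the last holds). The fingers move at their own pace and stop on an object; FORCE is the grip in N (left out, the last holds). Time passes only in rows, so rows that do not move let the fingers close. It gives the time, the measured TCP pose, the force and the opening at its end, in the units of the state.
- robot.get_obs(): the state, without advancing time (a new reading comes with each control period).
- vision.camera(name): name is "side" or "top" or "wrist"; returns the picture (384x512x3 uint8, red, green, blue); there is no depth.
- vision.calibration(name): a dict with "K" (3x3 intrinsics, pixels), "rvec" (rotation vector, rad) and "tvec" (3), from world to camera coordinates, as OpenCV has them; the wrist camera has in their place "T_tool_cam" (4x4, takes a point from camera to tool coordinates, whose origin is the TCP and whose axes are the tool frame's). Camera axes: x right, y down, z forward; pixel columns grow to the right and rows downward; lengths in mm; the calibration is good to about 2 mm. A picture is of the moment at which its call begins: read the wrist's pose just before it. calibration takes no time and is no camera call.
- robot.finish_job(): hands the job in, once; it reports no verdict.
The state is a dict: "time": time; "joint_pos": joint angles; "joint_vel": joint speeds; "joint_torque": joint torques, N m; "eef_pos": TCP position; "tool_rot": TCP orientation; "contact_force": force on the tool from outside, world axes, zero at the start; "moment": the same for the moment, N m; "width": finger opening in mm.
Only numpy, scipy, OpenCV 4.12 (cv2) and the standard library are available. Lean on these libraries where they do the work, as an engineer would, in place of code of your own. Each camera call takes 0.05 s, during which the arm holds its last target. There are 200 camera calls.

TASK

Take the moisture probe out of its wooden stand and, holding it upright, touch its tip down on the middle of the round patch in the cupboard door for about half a second, then do the same on the square patch. Put the tip down on nothing else, and finally hang the probe back upright in its stand and let go.

Things in the scene. Friction and masses are not known exactly. Their poses are not given: they have to be found in the camera images.
- probe: Moisture probe, 140 mm tall, 0.15 kg, round. Origin at the point of the tip, z up to the handle. Steel pin 10 mm thick up to 60 mm above the origin (lowest 14 mm taper to a 4 mm point), black guard disc 56 mm wide from 60 to 66 mm, grey round handle 28 mm thick from 66 to 140 mm, to grip from above. It hangs loose in the stand, the guard resting on the stand's top.
- stand: Fixed wooden bridge, 100 x 100 mm, 75 mm high; origin at the centre of its underside on the bench. Its 15 mm thick top plate has a vertical through hole 33 mm wide, centred over the origin; below it is open down to the bench. With the probe hung in it, the tip is 15 mm above the bench.
- round_patch: Round dark-wood patch, 40 mm wide, on a fixed cupboard door lying flat (280 x 340 mm, plywood face 15 mm above the bench, frame round it 40 mm wide, 26 mm high). Origin at the centre of its underside; its rigid top is 4 mm above it, 19 mm above the bench. A triangular and a narrow oblong patch of the same wood lie on the door too (bystanders); the four change places.
- square_patch: Square dark-wood patch, 40 x 40 mm, on the same door. Origin at the centre of its underside; its rigid top is 4 mm above it, 19 mm above the bench. x and y along its sides.
Mind the look-alikes: they are no part of the job. What is shaped like the probe but pink is not meant.

How it is judged:
By the outcome, as a careful person would: the job done as asked, in the order asked, and still so for the second after the job is handed in, with the robot touching nothing.
It also fails if it takes over 54 s, if anything falls off the work surface, if the arm or the gripper's body presses on something with over 40 N, if the wrist force passes 120 N, or if a joint passes its speed limit or range.

## Working session

There is one attempt and no reset: what is moved stays moved. The work goes in short steps, Python scripts to look and compute and a shell command to move; the robot and the scene stay as the last step left them, time stands still between calls to the robot, and variables do not carry over. Pictures are saved under pics/ and viewed, about 8 in all and at most 12, crops included, and the job is handed in when it is done.

```bash
mkdir -p pics; cat > h.py <<'E'
import numpy as np, cv2
from station import robot, vision
def snap(n,f):
    im=vision.camera(n); cv2.imwrite('pics/'+f,im[:,:,::-1]); return im
def ray(n,px,obs=None):
    c=vision.calibration(n); K=np.array(c['K'])
    d=np.linalg.inv(K)@[px[0],px[1],1]
    if n=='wrist':
        R=cv2.Rodrigues(np.array(obs['tool_rot'],float))[0]; T=np.array(c['T_tool_cam'])
        return R@T[:3,3]+np.array(obs['eef_pos']), R@T[:3,:3]@d
    R=cv2.Rodrigues(np.array(c['rvec'],float))[0]; t=np.array(c['tvec']).ravel()
    return -R.T@t, R.T@d
def at(n,px,z,obs=None):
    o,d=ray(n,px,obs); return o+d*(z-o[2])/d[2]
def proj(n,P,obs=None):
    c=vision.calibration(n); K=np.array(c['K'])
    R=cv2.Rodrigues(np.array(c['rvec'],float))[0]; p=K@(R@np.array(P,float)+np.array(c['tvec']).ravel()); return p[:2]/p[2]
E
python3 - <<'E'
from h import *
o=robot.get_obs(); print(o['time'],o['eef_pos'],o['tool_rot'],o['width'],o['contact_force'])
a=snap('top','top0.png'); b=snap('side','side0.png'); c=snap('wrist','wrist0.png')
cv2.imwrite('pics/both.png',cv2.resize(np.hstack([a,b]),(800,300))[:,:,::-1])
R=cv2.Rodrigues(np.array(o['tool_rot'],float))[0];print(R.round(3)); print(vision.calibration('wrist'))
print(ray('top',(256,192)),ray('side',(256,192)))
E
```

```text
0.0 [164.63027444 602.43931164 230.28215488] [ 0.2079421   1.56084722 -0.21088281] 85.30084603262826 [-0.14001394  0.66774178 -0.87783318]
[[-0.     0.264  0.965]
 [-0.002  0.965 -0.264]
 [-1.    -0.002  0.   ]]
{'K': array([[295.73147246,   0.        , 257.65775123],
       [  0.        , 295.73147246, 190.75922678],
       [  0.        ,   0.        ,   1.        ]]), 'T_tool_cam': array([[-1.93169806e-03, -3.28213501e-01,  9.44601591e-01,
        -1.43130547e+02],
       [ 9.99998134e-01, -6.00850926e-04,  1.83621020e-03,
         1.01902438e+00],
       [-3.51042359e-05,  9.44603375e-01,  3.28214049e-01,
        -8.40020467e+01],
       [ 0.00000000e+00,  0.00000000e+00,  0.00000000e+00,
         1.00000000e+00]])}
(array([405.75744368, 139.44899273, 815.41986528]), array([ 0.18616119, -0.03846794, -0.98213135])) (array([ 403.74580803, -681.48756869,  722.92874935]), array([ 0.15632417,  0.76538535, -0.62472154]))
```

View pics/top0.png

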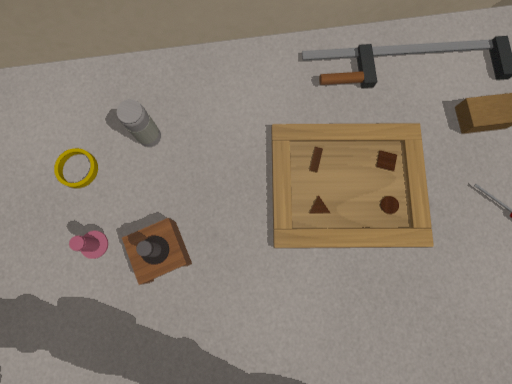

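View pics/side0.png

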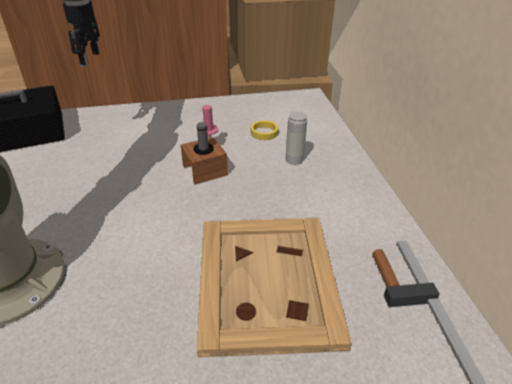

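```bash
python3 - <<'E'
from h import *
im=cv2.imread('pics/top0.png'); 
for nm,(x0,y0,x1,y1) in dict(tri=(300,190,335,222),obl=(305,142,330,178),sq=(370,145,402,175),rnd=(375,190,405,220)).items():
    m=(im[y0:y1,x0:x1].sum(2)<190).astype(np.uint8); n,l,s,c=cv2.connectedComponentsWithStats(m); k=1+s[1:,4].argmax()
    p=c[k]+[x0,y0]; print(nm,p.round(1),s[k],at('top',p,19).round(1))
    if nm=='sq': print(cv2.minAreaRect(np.argwhere(l==k)[:,::-1].astype(np.float32)))
for nm,px,z in [('guard',(154.5,250),80),('handletop',(145.5,249),155)]: print(nm,at('top',px,z).round(1))
for p in [(203,148,80),(246,312,19),(297,311,19)]: print(p,at('side',p[:2],p[2]).round(1))
im=cv2.imread('pics/top0.png'); s=cv2.imread('pics/side0.png')
A=cv2.resize(im[200:290,60:200],(560,360),interpolation=cv2.INTER_CUBIC)
B=cv2.resize(im[135:225,295:410],(0,0),fx=4,fy=4,interpolation=cv2.INTER_CUBIC)[:240]
C=cv2.resize(s[90:190,170:235],(234,360),interpolation=cv2.INTER_CUBIC)
out=np.zeros((600,800,3),np.uint8); out[:360,:560]=A; out[:360,560:794]=C; B=cv2.resize(im[135:225,280:430],(400,240),interpolation=cv2.INTER_CUBIC); out[360:,:400]=B
cv2.imwrite('pics/crop1.png',out)
E
```

```text
tri [318.8 206.6] [ 10   6  20  17 180] [505.4 -23.5  19. ]
obl [315.7 158.9] [  5   5  13  25 184] [613.5 -35.7  19. ]
sq [386.2 160.2] [  6   6  21  20 303] [ 588.5 -192.5   19. ]
((16.323530197143555, 15.205883026123047), (18.675243377685547, 16.249887466430664), 14.03624439239502)
rnd [389.  204.5] [  5   6  19  18 258] [ 488.9 -177.    19. ]
guard [457.3 325.4  80. ]
handletop [456.  322.1 155. ]
(203, 148, 80) [458.  323.2  80. ]
(246, 312, 19) [ 489.  -182.6   19. ]
(297, 311, 19) [ 587.2 -197.9   19. ]
```

View pics/crop1.png

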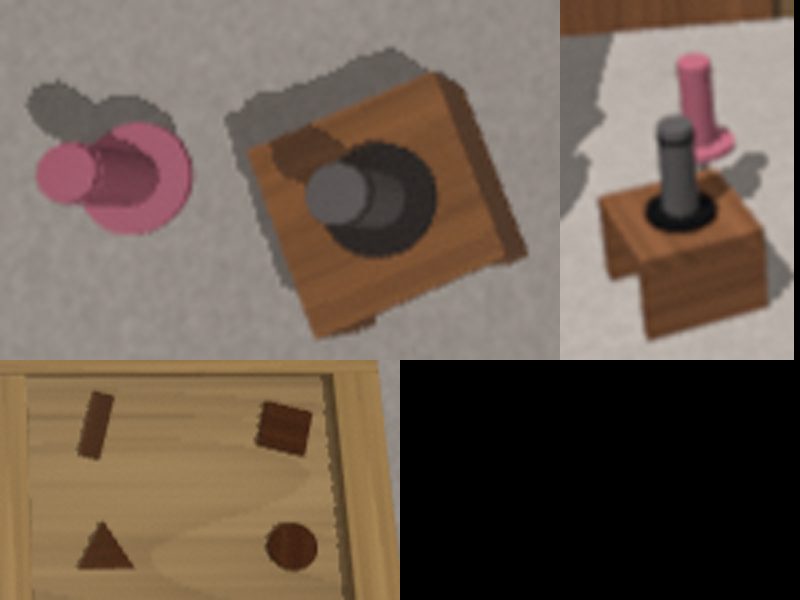

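Grey probe in the stand is at top (154,250), side (203,148); the pink look-alike at top (90,243) is not meant. Round patch is at top (389,204), square at (386,160); the triangle (319,207) and oblong (316,159) are bystanders. I'll move above the probe and look from close by.

```bash

python3 -m creep '[{"slide":[0.78,-0.74,0],"angular":[0,0,0]},{"slide":[0.78,-0.74,0],"angular":[0,0,0]},{"slide":[0.78,-0.74,0],"angular":[0,0,0]},{"slide":[0.78,-0.74,0],"angular":[0,0,0]},{"slide":[0.78,-0.74,0],"angular":[0,0,0]}]' 1 60
python3 -m creep '[{"slide":[0.78,-0.74,0],"angular":[0,0,0]},{"slide":[0.78,-0.74,0],"angular":[0,0,0]},{"slide":[0.78,-0.74,0],"angular":[0,0,0]},{"slide":[0.78,-0.74,0],"angular":[0,0,0]},{"slide":[0.78,-0.74,0],"angular":[0,0,0]}]'
python3 -m creep '[{"slide":[0.78,-0.74,0],"angular":[0,0,0]},{"slide":[0.78,-0.74,0],"angular":[0,0,0]},{"slide":[0.78,-0.74,0],"angular":[0,0,0]},{"slide":[0.78,-0.74,0],"angular":[0,0,0]},{"slide":[0.78,-0.74,0],"angular":[0,0,0]}]'
python3 -m creep '[{"slide":[0,0,0],"angular":[0,0,0]},{"slide":[0,0,0],"angular":[0,0,0]}]'
python3 - <<'E'
from h import *
o=robot.get_obs(); print(o['time'],o['eef_pos'],o['tool_rot'],o['joint_pos'])
import json; json.dump([list(o['eef_pos']),list(o['tool_rot'])],open('w1.json','w'))
snap('wrist','wrist1.png')
E
```

```text
time: 0.65
eef_pos: [262.9, 509.4, 230.9]
tool_rot: [0.209, 1.561, -0.21]
contact_force: [-0.4, 0.0, -0.8]
width: 85.2
time: 1.15
eef_pos: [360.3, 416.9, 231.0]
tool_rot: [0.209, 1.561, -0.21]
contact_force: [0.6, 0.1, -0.1]
width: 85.5
time: 1.65
eef_pos: [457.8, 324.4, 231.0]
tool_rot: [0.209, 1.561, -0.21]
contact_force: [0.4, -1.0, -0.7]
width: 85.3
time: 1.85
eef_pos: [457.4, 324.9, 231.0]
tool_rot: [0.21, 1.561, -0.211]
contact_force: [-0.7, 1.2, -0.0]
width: 85.2
1.85 [457.39535491 324.88976035 230.98916257] [ 0.2103387   1.56106364 -0.21096557] [-0.8698482   0.24534133  0.23779614  1.56034467 -0.05885918  1.34360091
  0.67685244]
```

View pics/wrist1.png

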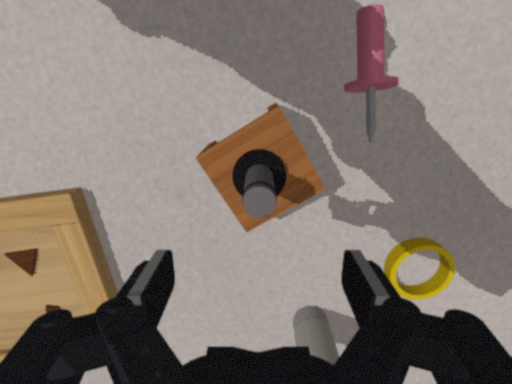

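```bash
python3 - <<'E'
from h import *
import json; p,r=json.load(open('w1.json')); o=dict(eef_pos=p,tool_rot=r)
for n,px,z in [('guard',(259,174),81),('htop',(260,202),155),('pinktop',(370,8),14),('pinktip',(371,140),3),('pinkguard',(371,85),28)]: print(n,at('wrist',px,z,o).round(1))
# stand top corners z=75
for px in [(197,157),(279,107),(326,188),(248,231)]: print(at('wrist',px,75,o).round(1))
a=snap('top','top1.png'); cv2.imwrite('pics/crop2.png',cv2.resize(a[80:300,40:260,::-1],(560,560)))
E
```

```text
guard [457.7 327.8  81. ]
htop [459.8 327.6 155. ]
pinktop [331.  485.1  14. ]
pinktip [473.8 469.5   3. ]
pinkguard [406.8 470.1  28. ]
[424.9 270.6  75. ]
[399.1 364.1  75. ]
[493.3 392.3  75. ]
[520.2 297.9  75. ]
```

View pics/crop2.png

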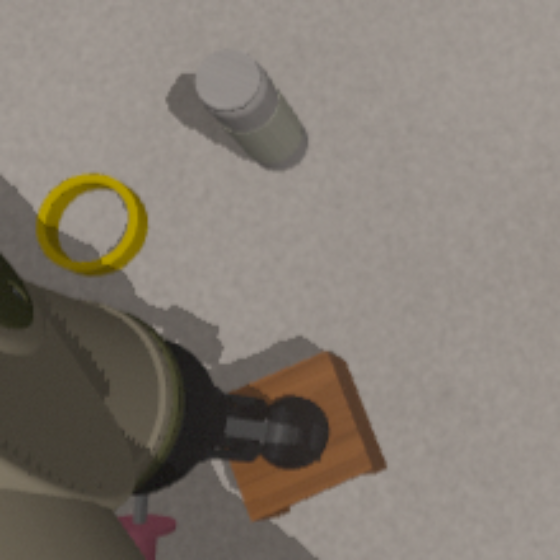

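Probe located at about (458, 327) by the wrist view, agreeing with top and side. The pink look-alike, a free thing, has toppled on its own well clear (y≈475). Descend and grip.

```bash

python3 -m creep '[{"slide":[0.04,0.07,-0.9],"angular":[0,0,0]},{"slide":[0,0,-0.9],"angular":[0,0,0]},{"slide":[0,0,-0.9],"angular":[0,0,0]},{"slide":[0,0,-0.9],"angular":[0,0,0]},{"slide":[0,0,-0.9],"angular":[0,0,0]}]'
python3 -m creep '[{"slide":[0,0,-0.5],"angular":[0,0,0]},{"slide":[0,0,-0.4],"angular":[0,0,0]},{"slide":[0,0,0],"angular":[0,0,0]}]'
python3 -m creep '[{"slide":[0,0,0],"angular":[0,0,0]},{"slide":[0,0,0],"angular":[0,0,0]},{"slide":[0,0,0],"angular":[0,0,0]},{"slide":[0,0,0],"angular":[0,0,0]},{"slide":[0,0,0],"angular":[0,0,0]}]' 0 70
python3 -m creep '[{"slide":[0,0,0],"angular":[0,0,0]},{"slide":[0,0,0],"angular":[0,0,0]},{"slide":[0,0,0],"angular":[0,0,0]},{"slide":[0,0,0],"angular":[0,0,0]},{"slide":[0,0,0],"angular":[0,0,0]}]'
```

```text
time: 2.45
eef_pos: [457.0, 328.5, 117.9]
tool_rot: [0.208, 1.561, -0.207]
contact_force: [1.0, 0.2, -0.0]
width: 85.6
time: 2.75
eef_pos: [457.4, 327.2, 95.3]
tool_rot: [0.208, 1.562, -0.21]
contact_force: [0.1, -0.2, 0.6]
width: 85.4
time: 3.25
eef_pos: [458.7, 327.4, 97.1]
tool_rot: [0.21, 1.56, -0.209]
contact_force: [-0.7, 0.2, 4.3]
width: 26.3
time: 3.75
eef_pos: [458.7, 327.4, 97.1]
tool_rot: [0.21, 1.56, -0.209]
contact_force: [-0.6, -0.3, 5.6]
width: 26.4
```

```bash

python3 -m creep '[{"slide":[0,0,0.3],"angular":[0,0,0]},{"slide":[0,0,0.6],"angular":[0,0,0]},{"slide":[0,0,0.8],"angular":[0,0,0]},{"slide":[0,0,0.8],"angular":[0,0,0]},{"slide":[0,0,0.8],"angular":[0,0,0]}]'
python3 -m creep '[{"slide":[0,0,0.6],"angular":[0,0,0]},{"slide":[0,0,0.3],"angular":[0,0,0]},{"slide":[0,0,0],"angular":[0,0,0]},{"slide":[0,0,0],"angular":[0,0,0]}]'
python3 - <<'E'
from h import *
o=robot.get_obs(); print(o['eef_pos'],o['contact_force'],o['width'])
a=snap('side','side1.png'); e=np.array(o['eef_pos'])
for dz in (-81,-21): print(proj('side',e+[0,0,dz]), proj('top',e+[0,0,dz]))
b=snap('top','top2.png')
A=cv2.resize(a[50:200,140:280,::-1],(560,600)); cv2.imwrite('pics/crop3.png',A)
E
```

```text
time: 4.25
eef_pos: [457.9, 326.8, 179.5]
tool_rot: [0.209, 1.561, -0.21]
contact_force: [0.4, -0.1, -1.8]
width: 26.4
time: 4.65
eef_pos: [457.9, 326.9, 200.5]
tool_rot: [0.209, 1.562, -0.21]
contact_force: [-1.0, 0.1, -2.1]
width: 26.9
[457.87074072 326.87954408 200.45037969] [-0.97324362  0.07439388 -2.12047359] 26.875181146158525
[201.84962026 134.98872111] [148.22552167 249.08343515]
[200.29351315 115.23584986] [138.57329006 247.76169602]
```

View pics/crop3.png

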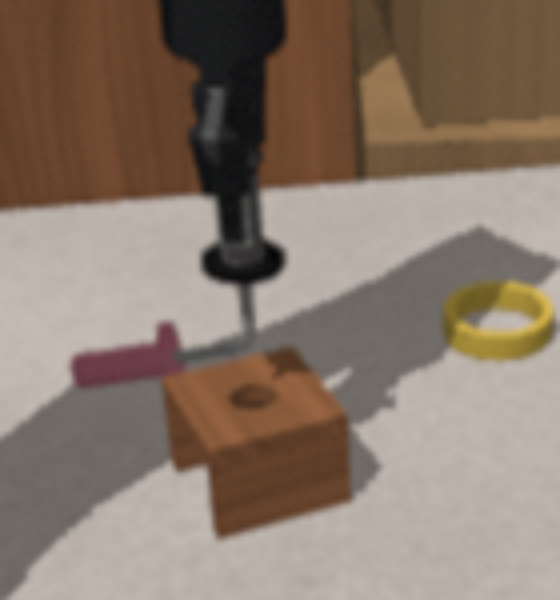

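Tip seen at side (202.3,135.5), as predicted for an upright probe at TCP−81 mm. Now over the round patch.

```bash

python3 -m creep '[{"slide":[0.05,-0.4,0],"angular":[0,0,0]},{"slide":[0.05,-0.8,0],"angular":[0,0,0]},{"slide":[0.05,-0.82,0],"angular":[0,0,0]},{"slide":[0.05,-0.82,0],"angular":[0,0,0]},{"slide":[0.05,-0.82,0],"angular":[0,0,0]}]'
python3 -m creep '[{"slide":[0.05,-0.82,0],"angular":[0,0,0]},{"slide":[0.05,-0.82,0],"angular":[0,0,0]},{"slide":[0.05,-0.82,0],"angular":[0,0,0]},{"slide":[0.05,-0.82,0],"angular":[0,0,0]},{"slide":[0.05,-0.82,0],"angular":[0,0,0]}]'
python3 -m creep '[{"slide":[0.05,-0.82,0],"angular":[0,0,0]},{"slide":[0.05,-0.82,0],"angular":[0,0,0]},{"slide":[0.05,-0.82,0],"angular":[0,0,0]},{"slide":[0.05,-0.82,0],"angular":[0,0,0]},{"slide":[0.05,-0.82,0],"angular":[0,0,0]}]'
python3 -m creep '[{"slide":[0.05,-0.82,0],"angular":[0,0,0]},{"slide":[0.05,-0.82,0],"angular":[0,0,0]},{"slide":[0.05,-0.82,0],"angular":[0,0,0]},{"slide":[0.05,-0.82,0],"angular":[0,0,0]},{"slide":[0.05,-0.82,0],"angular":[0,0,0]}]'
python3 -m creep '[{"slide":[0.05,-0.82,-0.6],"angular":[0,0,0]},{"slide":[0.05,-0.82,-0.6],"angular":[0,0,0]},{"slide":[0.05,-0.82,-0.6],"angular":[0,0,0]},{"slide":[0.05,-0.82,-0.6],"angular":[0,0,0]},{"slide":[0.05,-0.5,0],"angular":[0,0,0]}]'
python3 -m creep '[{"slide":[0,0,0],"angular":[0,0,0]},{"slide":[0,0,0],"angular":[0,0,0]},{"slide":[0,0,0],"angular":[0,0,0]}]'
python3 - <<'E'
from h import *
import json
o=robot.get_obs(); print(o['eef_pos'],o['contact_force'],o['joint_pos'])
json.dump([list(o['eef_pos']),list(o['tool_rot'])],open('w2.json','w'))
w=snap('wrist','wrist2.png'); a=snap('side','side2.png'); e=np.array(o['eef_pos'])
print(proj('side',e+[0,0,-81]))
out=np.hstack([cv2.resize(w,(400,300)),np.zeros((300,400,3),np.uint8)])
out=np.zeros((600,800,3),np.uint8); out[:384,:512]=w; out[384:,:]=0
A=cv2.resize(a[240:330,190:340],(480,288))
out=np.vstack([out[:312*0+300],]) if 0 else out
out[312:,320:]=A; cv2.imwrite('pics/c4.png',out[:,:,::-1])
E
```

```text
time: 5.25
eef_pos: [464.6, 232.6, 201.1]
tool_rot: [0.21, 1.561, -0.211]
contact_force: [1.2, -0.5, -1.4]
width: 26.7
time: 5.75
eef_pos: [470.4, 130.1, 201.2]
tool_rot: [0.211, 1.561, -0.211]
contact_force: [0.6, 0.3, -1.5]
width: 26.8
time: 6.25
eef_pos: [476.2, 27.8, 201.1]
tool_rot: [0.211, 1.561, -0.211]
contact_force: [0.5, -0.6, -2.1]
width: 26.6
time: 6.75
eef_pos: [482.0, -74.5, 201.2]
tool_rot: [0.211, 1.561, -0.211]
contact_force: [0.8, -0.7, -2.5]
width: 26.4
time: 7.25
eef_pos: [486.5, -169.4, 139.3]
tool_rot: [0.212, 1.564, -0.213]
contact_force: [-0.6, 0.9, -1.5]
width: 26.9
time: 7.55
eef_pos: [489.4, -165.8, 141.6]
tool_rot: [0.209, 1.56, -0.208]
contact_force: [0.3, 0.1, -2.3]
width: 26.5
[ 489.37900132 -165.80919077  141.59279473] [ 0.27111507  0.09048117 -2.29047717] [-0.25948468  0.23965878  0.61060556  1.81475705 -0.15160826  1.13339667
  1.70677241]
[244.60150005 291.51963434]
```

View pics/c4.png

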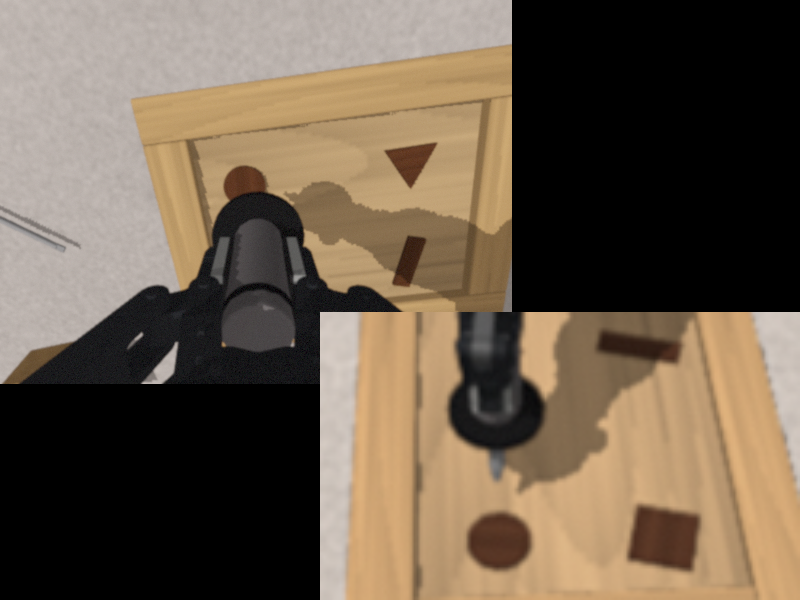

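```bash
python3 - <<'E'
from h import *
import json; p,r=json.load(open('w2.json')); o=dict(eef_pos=p,tool_rot=r)
print('tip via side',at('side',(245.3,291.9),60.6).round(1))
for px in [(224,183),(266,183),(245,166)]: print('wrist rnd',at('wrist',px,19,o).round(1))
a=cv2.imread('pics/side2.png')
for nm,(x0,y0,x1,y1) in dict(rnd=(230,298,262,325),sq=(282,295,314,325)).items():
    m=(a[y0:y1,x0:x1].sum(2)<200).astype(np.uint8); n,l,s,c=cv2.connectedComponentsWithStats(m); k=1+s[1:,4].argmax(); q=c[k]+[x0,y0]
    print(nm,q,s[k],at('side',q,19).round(1))
print('hole side',at('side',(203.25,148.75),75))
E
```

```text
tip via side [ 490.5 -166.9   60.6]
wrist rnd [ 482. -195.   19.]
wrist rnd [ 492.5 -156.8   19. ]
wrist rnd [ 471.4 -171.4   19. ]
rnd [245.47881356 311.23305085] [  7   5  18  17 236] [ 488.3 -180.7   19. ]
sq [297.16611296 310.24584718] [  5   6  21  19 301] [ 588.  -196.3   19. ]
hole side [458.75505707 327.10126703  75.        ]
```

```bash

python3 -m creep '[{"slide":[-0.06,-0.25,-0.1],"angular":[0,0,0]},{"slide":[0,-0.24,-0.3],"angular":[0,0,0]},{"slide":[0,0,-0.5],"angular":[0,0,0]},{"slide":[0,0,-0.3],"angular":[0,0,0]},{"slide":[0,0,-0.16],"angular":[0,0,0]}]'
python3 -m creep '[{"slide":[0,0,0],"angular":[0,0,0]},{"slide":[0,0,0],"angular":[0,0,0]},{"slide":[0,0,0],"angular":[0,0,0]}]'
python3 -m creep '[{"slide":[0,0,-0.08],"angular":[0,0,0]},{"slide":[0,0,0],"angular":[0,0,0]}]'
```

```text
time: 8.15
eef_pos: [487.2, -178.3, 105.7]
tool_rot: [0.209, 1.563, -0.21]
contact_force: [-0.3, -0.2, -1.7]
width: 26.5
time: 8.45
eef_pos: [488.3, -178.6, 107.6]
tool_rot: [0.209, 1.56, -0.209]
contact_force: [-0.5, 0.4, -2.2]
width: 26.4
time: 8.65
eef_pos: [488.0, -178.5, 105.3]
tool_rot: [0.209, 1.561, -0.209]
contact_force: [0.8, 0.1, -1.5]
width: 26.5
```

```bash

python3 - <<'E'
from h import *
a=snap('side','side3.png'); b=snap('top','top3.png')
o=robot.get_obs();print(o['eef_pos'],proj('side',np.array(o['eef_pos'])+[0,0,-82]))
A=cv2.resize(a[260:335,210:310],(800,600),interpolation=cv2.INTER_CUBIC)
cv2.imwrite('pics/c5.png',A[:,:,::-1])
E
python3 -m creep '[{"slide":[0,0,-0.08],"angular":[0,0,0]},{"slide":[0,0,0],"angular":[0,0,0]}]'
```

```text
[ 487.99462535 -178.58636975  105.34434766] [245.14229021 309.01294483]
time: 8.95
eef_pos: [487.8, -178.6, 103.0]
tool_rot: [0.209, 1.561, -0.209]
contact_force: [0.2, 0.0, -2.3]
width: 26.6
```

View pics/c5.png

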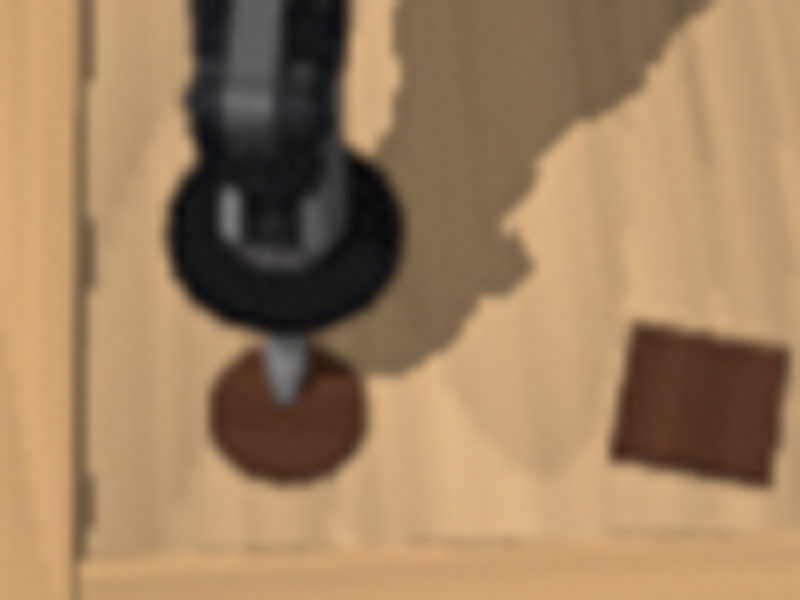

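Tip at crop (286,402), some 4 mm above the patch centre (289,412): well centred. Lower until force shows.

```bash

python3 -m creep '[{"slide":[0,0,-0.06],"angular":[0,0,0]},{"slide":[0,0,0],"angular":[0,0,0]}]'
python3 -m creep '[{"slide":[0,0,-0.04],"angular":[0,0,0]},{"slide":[0,0,0],"angular":[0,0,0]}]'
```

```text
time: 9.15
eef_pos: [487.8, -178.6, 101.6]
tool_rot: [0.209, 1.561, -0.209]
contact_force: [0.3, 0.1, -2.2]
width: 26.4
time: 9.35
eef_pos: [488.1, -178.7, 101.0]
tool_rot: [0.209, 1.56, -0.209]
contact_force: [0.1, 0.7, 1.0]
width: 27.1
```

```bash

python3 -m creep '[{"slide":[0,0,-0.03],"angular":[0,0,0]},{"slide":[0,0,0],"angular":[0,0,0]},{"slide":[0,0,0],"angular":[0,0,0]},{"slide":[0,0,0],"angular":[0,0,0]},{"slide":[0,0,0],"angular":[0,0,0]}]'
python3 -m creep '[{"slide":[0,0,0.4],"angular":[0,0,0]},{"slide":[0,0,0.6],"angular":[0,0,0]},{"slide":[0,0,0],"angular":[0,0,0]}]'
```

```text
time: 9.85
eef_pos: [488.4, -178.8, 100.7]
tool_rot: [0.209, 1.56, -0.209]
contact_force: [-1.5, 1.0, 4.7]
width: 26.4
time: 10.15
eef_pos: [489.1, -179.1, 127.0]
tool_rot: [0.209, 1.557, -0.21]
contact_force: [0.0, 0.3, -1.8]
width: 26.4
```

```bash

python3 -m creep '[{"slide":[0.5,-0.08,0],"angular":[0,0,0]},{"slide":[0.8,-0.12,0],"angular":[0,0,0]},{"slide":[0.9,-0.14,0],"angular":[0,0,0]},{"slide":[0.9,-0.14,0],"angular":[0,0,0]},{"slide":[0.6,-0.1,0],"angular":[0,0,0]}]'
python3 -m creep '[{"slide":[0.3,-0.04,-0.2],"angular":[0,0,0]},{"slide":[0,0,-0.4],"angular":[0,0,0]},{"slide":[0,0,-0.2],"angular":[0,0,0]},{"slide":[0,0,0],"angular":[0,0,0]},{"slide":[0,0,0],"angular":[0,0,0]}]'
python3 - <<'E'
from h import *
a=snap('side','side4.png')
o=robot.get_obs();print(o['eef_pos'],proj('side',np.array(o['eef_pos'])+[0,0,-82]))
A=cv2.resize(a[260:335,230:330],(800,600),interpolation=cv2.INTER_CUBIC)
cv2.imwrite('pics/c6.png',A[:,:,::-1])
E
```

```text
time: 10.65
eef_pos: [581.7, -192.8, 124.3]
tool_rot: [0.209, 1.561, -0.209]
contact_force: [0.3, 0.4, -1.8]
width: 26.3
time: 11.15
eef_pos: [587.3, -194.1, 104.9]
tool_rot: [0.21, 1.561, -0.21]
contact_force: [0.3, 0.8, -0.9]
width: 26.9
[ 587.63551858 -194.17781293  105.28855678] [296.84243316 308.03819276]
```

View pics/c6.png

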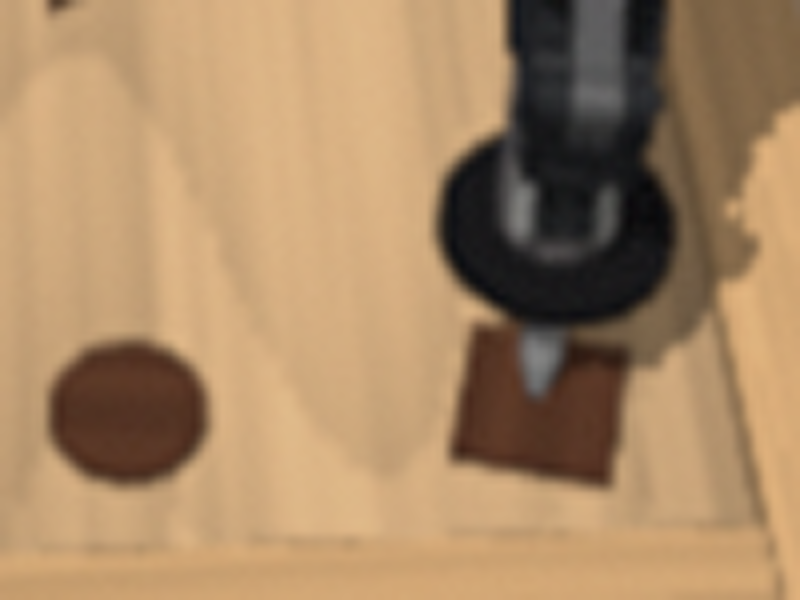

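Tip at crop (538,395), about 4 mm above the square's centre (541,406): centred. Lower, hold, lift.

```bash

python3 -m creep '[{"slide":[0,0,-0.09],"angular":[0,0,0]},{"slide":[0,0,-0.06],"angular":[0,0,0]},{"slide":[0,0,0],"angular":[0,0,0]}]'
python3 -m creep '[{"slide":[0,0,-0.04],"angular":[0,0,0]},{"slide":[0,0,0],"angular":[0,0,0]}]'
```

```text
time: 11.5
eef_pos: [587.9, -194.0, 101.2]
tool_rot: [0.209, 1.561, -0.209]
contact_force: [0.8, 0.5, -1.9]
width: 26.3
time: 11.7
eef_pos: [588.3, -194.2, 100.9]
tool_rot: [0.209, 1.56, -0.209]
contact_force: [-1.2, -0.0, 3.3]
width: 26.8
```

```bash

python3 -m creep '[{"slide":[0,0,-0.02],"angular":[0,0,0]},{"slide":[0,0,0],"angular":[0,0,0]},{"slide":[0,0,0],"angular":[0,0,0]},{"slide":[0,0,0],"angular":[0,0,0]},{"slide":[0,0,0],"angular":[0,0,0]}]'
python3 -m creep '[{"slide":[0,0,0.5],"angular":[0,0,0]},{"slide":[0,0,0.9],"angular":[0,0,0]},{"slide":[0,0,0.9],"angular":[0,0,0]},{"slide":[0,0,0.9],"angular":[0,0,0]},{"slide":[0,0,0.9],"angular":[0,0,0]}]'
python3 -m creep '[{"slide":[-0.2,0.4,0],"angular":[0,0,0]},{"slide":[-0.2,0.8,0],"angular":[0,0,0]},{"slide":[-0.2,0.8,0],"angular":[0,0,0]},{"slide":[-0.2,0.8,0],"angular":[0,0,0]},{"slide":[-0.2,0.8,0],"angular":[0,0,0]}]'
python3 -m creep '[{"slide":[-0.2,0.8,0],"angular":[0,0,0]},{"slide":[-0.2,0.8,0],"angular":[0,0,0]},{"slide":[-0.2,0.8,0],"angular":[0,0,0]},{"slide":[-0.2,0.8,0],"angular":[0,0,0]},{"slide":[-0.2,0.8,0],"angular":[0,0,0]}]'
python3 -m creep '[{"slide":[-0.2,0.8,0],"angular":[0,0,0]},{"slide":[-0.2,0.8,0],"angular":[0,0,0]},{"slide":[-0.2,0.8,0],"angular":[0,0,0]},{"slide":[-0.2,0.8,0],"angular":[0,0,0]},{"slide":[-0.2,0.8,0],"angular":[0,0,0]}]'
python3 -m creep '[{"slide":[-0.2,0.8,0],"angular":[0,0,0]},{"slide":[-0.2,0.8,0],"angular":[0,0,0]},{"slide":[-0.2,0.8,0],"angular":[0,0,0]},{"slide":[-0.2,0.8,0],"angular":[0,0,0]},{"slide":[-0.2,0.8,0],"angular":[0,0,0]}]'
python3 -m creep '[{"slide":[-0.2,0.8,0],"angular":[0,0,0]},{"slide":[-0.2,0.8,0],"angular":[0,0,0]},{"slide":[-0.2,0.8,0],"angular":[0,0,0]},{"slide":[-0.2,0.8,0],"angular":[0,0,0]},{"slide":[-0.2,0.8,0],"angular":[0,0,0]}]'
python3 -m creep '[{"slide":[-0.1,0.8,0],"angular":[0,0,0]},{"slide":[0,0.5,0],"angular":[0,0,0]},{"slide":[0,0,0],"angular":[0,0,0]},{"slide":[0,0,0],"angular":[0,0,0]}]'

```

```text
time: 12.2
eef_pos: [588.4, -194.3, 100.7]
tool_rot: [0.209, 1.559, -0.209]
contact_force: [-2.2, 1.4, 6.2]
width: 26.6
time: 12.7
eef_pos: [587.8, -194.2, 203.7]
tool_rot: [0.209, 1.561, -0.21]
contact_force: [0.3, 0.3, -1.5]
width: 26.7
time: 13.2
eef_pos: [561.9, -102.6, 201.3]
tool_rot: [0.209, 1.562, -0.209]
contact_force: [-0.7, 0.4, -1.9]
width: 26.4
time: 13.7
eef_pos: [536.8, -2.7, 201.4]
tool_rot: [0.209, 1.562, -0.209]
contact_force: [0.1, -0.3, -2.5]
width: 26.4
time: 14.2
eef_pos: [511.7, 97.0, 201.4]
tool_rot: [0.209, 1.562, -0.209]
contact_force: [-0.3, -0.4, -2.1]
width: 26.6
time: 14.7
eef_pos: [486.6, 196.8, 201.4]
tool_rot: [0.208, 1.562, -0.21]
contact_force: [0.6, 0.2, -3.0]
width: 26.5
time: 15.2
eef_pos: [461.6, 296.6, 201.3]
tool_rot: [0.208, 1.562, -0.21]
contact_force: [-0.1, 0.1, -1.7]
width: 26.9
time: 15.6
eef_pos: [460.8, 327.6, 202.0]
tool_rot: [0.209, 1.561, -0.211]
contact_force: [0.0, -0.2, -1.3]
width: 26.3
```

```bash

python3 -m creep '[{"slide":[-0.09,0.04,0],"angular":[0,0,0]},{"slide":[0,0,-0.2],"angular":[0,0,0]},{"slide":[0,0,-0.4],"angular":[0,0,0]},{"slide":[0,0,-0.4],"angular":[0,0,0]},{"slide":[0,0,0],"angular":[0,0,0]}]'
python3 -m creep '[{"slide":[0,0,-0.3],"angular":[0,0,0]},{"slide":[0,0,-0.3],"angular":[0,0,0]},{"slide":[0,0,0],"angular":[0,0,0]}]'
python3 - <<'E'
from h import *
a=snap('side','side5.png')
o=robot.get_obs();print(o['eef_pos'],o['contact_force'])
A=cv2.resize(a[80:190,160:260],(540,594),interpolation=cv2.INTER_CUBIC)
cv2.imwrite('pics/c7.png',A[:,:,::-1])
E
```

```text
time: 16.1
eef_pos: [457.2, 328.4, 174.9]
tool_rot: [0.207, 1.563, -0.212]
contact_force: [0.1, -0.4, -2.9]
width: 26.7
time: 16.4
eef_pos: [457.7, 329.0, 160.9]
tool_rot: [0.208, 1.562, -0.211]
contact_force: [-0.6, -0.6, -1.2]
width: 26.8
[457.88430695 329.14899448 161.56727021] [ 0.33456312  0.48242437 -2.34029653]
```

View pics/c7.png

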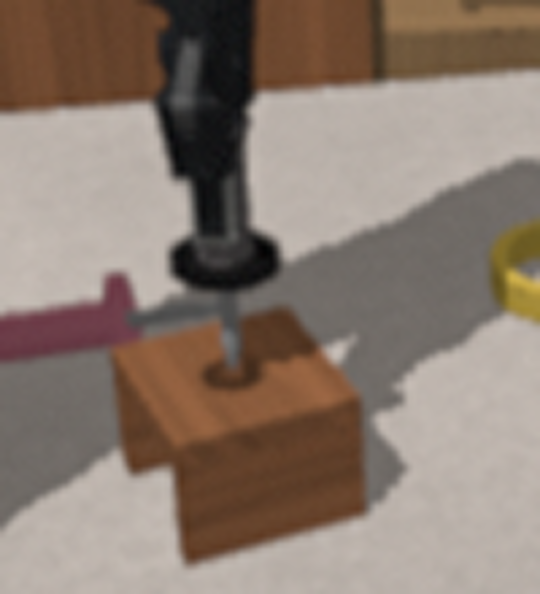

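Tip (233,370) sits just above the hole's centre (232,377). Lowering.

```bash

python3 -m creep '[{"slide":[0,0,-0.4],"angular":[0,0,0]},{"slide":[0,0,-0.5],"angular":[0,0,0]},{"slide":[0,0,-0.6],"angular":[0,0,0]},{"slide":[0,0,-0.5],"angular":[0,0,0]},{"slide":[0,0,-0.3],"angular":[0,0,0]}]'
python3 -m creep '[{"slide":[0,0,-0.06],"angular":[0,0,0]},{"slide":[0,0,0],"angular":[0,0,0]},{"slide":[0,0,0],"angular":[0,0,0]}]'
python3 -m creep '[{"slide":[0,0,-0.06],"angular":[0,0,0]},{"slide":[0,0,0],"angular":[0,0,0]}]'
```

```text
time: 16.95
eef_pos: [457.5, 328.9, 102.9]
tool_rot: [0.208, 1.562, -0.211]
contact_force: [-0.3, -0.6, -1.2]
width: 26.4
time: 17.25
eef_pos: [458.7, 329.6, 103.9]
tool_rot: [0.21, 1.56, -0.209]
contact_force: [0.4, -0.4, -1.5]
width: 26.7
time: 17.45
eef_pos: [458.4, 329.5, 102.0]
tool_rot: [0.21, 1.56, -0.209]
contact_force: [-0.6, 1.7, -2.8]
width: 26.9
```

```bash

python3 -m creep '[{"slide":[0,0,-0.09],"angular":[0,0,0]},{"slide":[0,0,-0.06],"angular":[0,0,0]},{"slide":[0,0,0],"angular":[0,0,0]}]'
python3 -m creep '[{"slide":[0,0,-0.03],"angular":[0,0,0]},{"slide":[0,0,0],"angular":[0,0,0]}]'
```

```text
time: 17.75
eef_pos: [458.1, 329.3, 97.7]
tool_rot: [0.209, 1.561, -0.21]
contact_force: [0.2, 0.1, -1.6]
width: 26.5
time: 17.95
eef_pos: [458.2, 329.4, 97.2]
tool_rot: [0.209, 1.561, -0.209]
contact_force: [-0.4, -0.1, -1.7]
width: 26.5
```

```bash

python3 -m creep '[{"slide":[0,0,-0.04],"angular":[0,0,0]},{"slide":[0,0,0],"angular":[0,0,0]}]'
python3 -m creep '[{"slide":[0,0,-0.03],"angular":[0,0,0]},{"slide":[0,0,0],"angular":[0,0,0]}]'
```

```text
time: 18.15
eef_pos: [458.3, 329.4, 97.1]
tool_rot: [0.21, 1.561, -0.209]
contact_force: [-3.2, -1.7, 5.7]
width: 26.4
time: 18.35
eef_pos: [458.3, 329.4, 97.1]
tool_rot: [0.21, 1.561, -0.209]
contact_force: [-6.2, -3.3, 11.6]
width: 26.3
```

Guard rests on the stand (z 97.1 as when gripped). Release and rise.

```bash

python3 -m creep '[{"slide":[0,0,0.04],"angular":[0,0,0]},{"slide":[0,0,0],"angular":[0,0,0]}]'
python3 -m creep '[{"slide":[0,0,0],"angular":[0,0,0]},{"slide":[0,0,0],"angular":[0,0,0]},{"slide":[0,0,0],"angular":[0,0,0]},{"slide":[0,0,0],"angular":[0,0,0]},{"slide":[0,0,0],"angular":[0,0,0]}]' 1 20
python3 -m creep '[{"slide":[0,0,0],"angular":[0,0,0]},{"slide":[0,0,0],"angular":[0,0,0]},{"slide":[0,0,0],"angular":[0,0,0]},{"slide":[0,0,0.3],"angular":[0,0,0]},{"slide":[0,0,0.6],"angular":[0,0,0]}]'
python3 -m creep '[{"slide":[0,0,0.9],"angular":[0,0,0]},{"slide":[0,0,0.9],"angular":[0,0,0]},{"slide":[0,0,0.9],"angular":[0,0,0]},{"slide":[0,0,0.9],"angular":[0,0,0]},{"slide":[0,0,0.9],"angular":[0,0,0]}]'
python3 -m creep '[{"slide":[0,0,0],"angular":[0,0,0]},{"slide":[0,0,0],"angular":[0,0,0]},{"slide":[0,0,0],"angular":[0,0,0]},{"slide":[0,0,0],"angular":[0,0,0]},{"slide":[0,0,0],"angular":[0,0,0]}]'
python3 - <<'E'
from h import *
a=snap('side','side6.png'); b=snap('wrist','w6.png')
o=robot.get_obs();print(o['time'],o['eef_pos'],o['contact_force'])
A=np.hstack([cv2.resize(a[70:190,150:250],(400,480),interpolation=cv2.INTER_CUBIC),cv2.resize(b[60:300,160:360],(400,480))])
cv2.imwrite('pics/c8.png',A[:,:,::-1])
E
```

```text
time: 18.55
eef_pos: [458.4, 329.5, 97.1]
tool_rot: [0.21, 1.56, -0.209]
contact_force: [-1.7, -1.1, 4.5]
width: 26.1
time: 19.05
eef_pos: [458.2, 329.4, 96.4]
tool_rot: [0.209, 1.561, -0.21]
contact_force: [0.3, -0.5, -0.5]
width: 85.0
time: 19.55
eef_pos: [457.5, 328.9, 118.6]
tool_rot: [0.208, 1.562, -0.211]
contact_force: [0.7, 0.3, 0.4]
width: 85.1
time: 20.05
eef_pos: [458.2, 329.3, 233.2]
tool_rot: [0.21, 1.56, -0.209]
contact_force: [0.0, 0.6, 0.7]
width: 85.3
time: 20.55
eef_pos: [457.9, 329.1, 230.7]
tool_rot: [0.209, 1.562, -0.21]
contact_force: [0.6, 0.9, -0.1]
width: 85.5
20.65 [458.08238533 329.23941174 231.03358793] [ 0.86835688  0.01279586 -1.19921461]
```

View pics/c8.png

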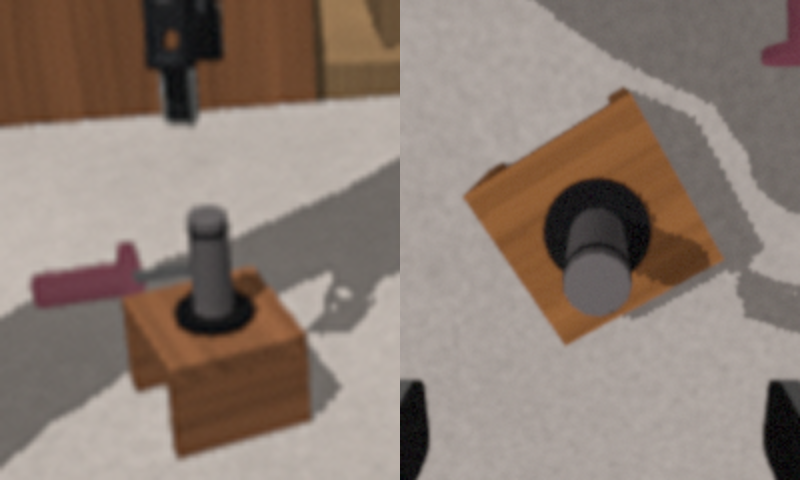

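The probe hangs upright in the stand (crop guard at (215,310)), and the gripper is open and clear above it.

```bash
python3 -c "
from station import robot
print(robot.finish_job())"
```

```text
the job is handed in; nothing more can be done
None
```

I took the grey probe out of its stand and touched its tip down on the round patch, then on the square patch. I then hung it back in the stand and let go. The job was handed in at about 20.7 s.

- **Touches:** Each lasted about 0.5–0.6 s with about 7–8 N on the tip. In the side view, just before contact, the tip was within about 2 mm of each patch's centre. The tip was put down on nothing else.
- **Return:** The guard seated at the same height as at pick-up. The last side and wrist pictures show the probe upright in the stand, with the open gripper well clear above it and no contact force.
- **Disagreements:** The cameras differed by up to about 5 mm in y, so I used averages and close-up checks.
- **Pink look-alike:** It stood upright in the first pictures and was lying on the bench when I next looked, at 1.85 s. I did not go near it and felt no contact force, so I think it toppled on its own. It stayed on the bench.

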